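# Cap the coolant tank

## Task

The pillar drill's coolant tank has been topped up: pick the knurled cap out of the drip tray and set it squarely on the tank's filler neck. Turn it back (anticlockwise from above) until you feel it ride up and drop into the thread start, then run it in clockwise until it is fully home on the neck's rim, and let go. Keep it level and never force it, and leave the spanner, chuck key and other things on the bench where they are.

Things in the scene. Friction and masses are not known exactly. Their poses are not given: they have to be found in the camera images.
- cap: Black knurled round filler cap, 53 mm across, 31 mm tall, about 70 g, standing open side down in the drip tray. Origin: centre of its open lower edge; z is its axis, up. Inside, the bore is 45 mm wide and 21 mm deep up to the flat sealing face; three equally spaced lugs, 1.5 mm above the lower edge, reach in to a circle of 35 mm. Which way they lie is not marked.
- neck: Round metal filler neck, upright on the lid of the coolant tank. Origin: centre of its foot on the lid, 110 mm above the bench; z is its axis, up. A plain tube 34 mm across stands 30 mm above the lid; round it, to 43 mm across, runs the thread. How this body's x and y axes lie to the thread is not known and differs every time. The thread takes 40 N of push or jamming at most on the way in, 80 N when tightening.
- thread_top (a point): Point on the neck's axis, 22 mm above the lid, level with the tops of the thread's blunt starts. Right-hand thread, three starts 120 degrees apart, 18 mm lead (one full turn clockwise lowers the cap 18 mm). The cap's origin is 1.5 mm below this point when its lugs ride on the starts and drops about 5.5 mm when they fall off. Turning back by at most 135 degrees brings the drop; where must be felt.
- neck_rim (a point): Centre of the neck's rim, 30 mm above the lid; its top 4 mm taper to 29 mm across. Home, the cap's sealing face lies on this rim and its origin is 21 mm below this point, 9 mm above the lid. That is about 115 degrees clockwise from the drop; 25 degrees more takes up the play and tightens it. The cap does not unscrew by itself when let go.
- tank: Green welded coolant tank, fixed, 182 x 272 mm over its lid, lid top 110 mm above the bench. Origin: centre of its underside; x to its rear, y to its pump end. The neck stands on the lid at x -20, y -55 mm. The pump, 82 mm across and 199 mm high over the bench, stands at x 12, y 78 mm.
- tray: Low steel drip tray, fixed, 220 x 300 mm, floor 3 mm above the bench, rim 12 mm. Origin: centre of its underside; x to its far edge, y along its length. The cap stands in it towards -x, the spanner lies along x near the +y edge, the chuck key at the far (+x) side.
- spanner: Open-ended spanner, 170 mm, lying in the tray along the tray's x. Origin: middle of its underside.
- chuck_key: Steel T-shaped chuck key, 90 mm long, 60 mm across its bar, lying in the tray. Origin: near its middle, underside.
- oil_bottle: Oil bottle, 64 mm across, 170 mm tall, standing at the back of the bench. Origin: centre of its underside.
- paste_tin: Low tin, 76 mm across, 60 mm tall, at the back of the bench. Origin: centre of its underside.
- hammer: Hammer, 280 mm, lying at the left of the bench. Origin: middle of its underside.
- tube_offcut: Offcut of 40 mm square steel tube, 160 mm long, lying at the left of the bench. Origin: centre of its underside.
- brush: Hand brush, 200 mm, lying at the right of the bench. Origin: middle of its underside.
Things that resemble listed ones, but are neither listed nor needed, are in the scene too. Several things have the shape of the cap; the one meant has the colours described above.

How it is judged:
On the way, in this order (a step that is already met when the one before it is completed fails the run):
1. the cap stands level on the neck, backed off until its lugs ride on the tops of the thread starts (horizontal distance between cap and neck below 0.003 m and z of cap in the frame of neck between 0.0198 and 0.0212 m and angle between cap's own z axis and vertical below 0.08 rad and contact force between cap and neck above 0.3 N), for 0.1 s.
2. it has dropped off the starts into the thread (horizontal distance between cap and neck below 0.003 m and z of cap in the frame of neck below 0.017 m and angle between cap's own z axis and vertical below 0.08 rad), for 0.1 s.
At the end, for the whole second after the job is handed in: The cap is screwed home on the filler neck: its lower edge 9 mm above the tank lid (no more than 0.8 mm above that), centred within 2.5 mm, level within 3 degrees, at rest and released (z of cap in the frame of neck between 0.0075 and 0.0098 m and horizontal distance between cap and neck below 0.0025 m and angle between cap's own z axis and vertical below 0.05 rad and linear speed of cap below 0.01 m/s); the robot touches nothing.
It fails at once if cap and neck are pressed on each other with more than 40 N before the cap is home (contact force between cap and neck above 40 N and z of cap in the frame of neck above 0.0098 m).
It fails at once if the cap is overtightened: cap and neck press on each other with more than 80 N (contact force between cap and neck above 80 N).
It fails at once if the cap is on the thread tilted more than 7 degrees (cross-threaded) (horizontal distance between cap and neck below 0.006 m and z of cap in the frame of neck below 0.0205 m and angle between cap's own z axis and vertical above 0.12 rad).
It fails at once if something else on the bench is shifted by more than 20 mm (distance of any of spanner, chuck_key, oil_bottle, paste_tin, hammer, tube_offcut, brush from where it was at the start of the episode above 0.02 m).
It also fails if it takes over 64 s, if anything falls off the work surface, if the arm or the gripper's body presses on something with over 40 N, if the wrist force passes 120 N, or if a joint passes its speed limit or range.

## Robot

A 7-joint arm with a two-finger parallel gripper is mounted at the origin on the work surface. World frame = base frame: x ahead of the robot, y to its left, z up, the work surface at z = 0. Lengths are in m, angles in rad, forces in N, time in s.
With the tool pointing down it reaches from about 0.4 to 0.9 m from the base axis. Payload 5.6 kg.
Tool frame: the origin (TCP) lies midway between the tips of the shut fingers; the grasp point (between the pads) lies 19 mm behind it; z points along the fingers, y is the direction in which the jaws open and shut (so a half turn about z gives the same grasp; the last joint's range is limited). The gripper opens to 92 mm and grips with 3 to 60 N. Pads are 20 mm wide; open, the fingers measure 128 mm over their backs; the gripper's body (75 mm by 189 mm) begins 69 mm behind the grasp point.
Start: joints at [1.23, 0.468, -0.012, 1.603, 0.006, 1.071, -0.056], TCP at [0.191, -0.621, 0.186] pointing down, gripper open.
Joint ranges: [-2.53, 2.53], [-0.31, 2.02], [-1.57, 1.55], [0.28, 2.44], [-1.29, 4.43], [0.15, 1.84], [-2.92, 2.92]. Speed limits (rad/s): [2.57, 2.57, 3.14, 3.14, 3.14, 3.14, 3.14].

## Interface

Orientations are given as a unit quaternion [w, x, y, z].
In Python, from bench import get_obs, grab_frame, camera_model, finish_job gives the robot as it stands.
- The arm moves only by the tool step_arm, never from a script. Its argument "moves" is a list that holds one entry, the list of rows, each a list of 7 numbers: the turn, a rotation vector about the world's x, y, z in degrees, then the shift along the world's x, y, z in cm, then the closure in counts, from 0 (fully open) to 255 (shut). A call has 1 to 10 rows; each row shifts and turns the commanded pose from where the row before left it; what a row does not reach is not made up. A row lasts 1/10 s, in which the tool goes at most 50 mm and 8.59 degrees, less where a joint would pass 70% of its speed; a pose out of reach is approached as far as the arm can. A call with a gripper value outside its range is refused whole. The fingers move at their own pace and stop on an object; "squeeze" is the grip in N (left out, the last holds). Time passes only in rows, so rows that do not move let the fingers close. It gives the time, the measured TCP pose, the force and the opening at its end, in the units of the state.
- get_obs(): the state, without advancing time (a new reading comes with each control period).
- grab_frame(name): name is "scene" or "top"; returns the picture (480x640x3 uint8, red, green, blue); there is no depth.
- camera_model(name): a dict with "fx", "fy", "cx", "cy" (pixels), "view" (4x4, takes a point from world to camera coordinates). Camera axes: x right, y down, z forward; pixel columns grow to the right and rows downward; lengths in m; the calibration is good to about 2 mm. A picture is of the moment at which its call begins. camera_model takes no time and is no camera call.
- finish_job(): hands the job in, once; it reports no verdict.
The state is a dict: "clock": time; "joints": joint angles; "joint_velocities": joint speeds; "effort": joint torques, N m; "position": TCP position; "tcp_rot": TCP orientation; "contact_force": force on the tool from outside, world axes, zero at the start; "wrist_torque": the same for the moment, N m; "finger_gap": finger opening in m.
Only numpy, scipy, OpenCV 4.12 (cv2) and the standard library are available. Lean on these libraries where they do the work, as an engineer would, in place of code of your own. Each camera call takes 0.05 s, during which the arm holds its last target.

## Working session

There is one attempt and no reset: what is moved stays moved. The work goes in short steps, Python scripts to look and compute and a tool call to move; the robot and the scene stay as the last step left them, time stands still between calls to the robot, and variables do not carry over. Pictures are saved under pics/ and viewed, and the job is handed in when it is done.

Besides the shell and the picture viewer there is one more tool, called in YAML: its name, and indented under it one key for each argument. step_arm: Moves the arm, as the interface text tells. Its arguments: {"type":"object","properties":{"moves":{"type":"array"},"squeeze":{"type":"number"}},"required":["moves"]}

```bash
ls; mkdir -p pics
python3 - <<'E'
from bench import *
import cv2
o=get_obs(); print({k:o[k] for k in ('clock','position','tcp_rot','contact_force','finger_gap')})
for n in('scene','top'):
    f=grab_frame(n); cv2.imwrite(f'pics/{n}0.png',f[:,:,::-1]); m=camera_model(n); print(n,m)
E
```

```text
pics
{'clock': 0.0, 'position': array([ 0.19046439, -0.62080095,  0.18513602]), 'tcp_rot': array([-8.78874564e-04,  9.88940076e-01,  1.48312902e-01, -1.92071950e-04]), 'contact_force': array([-0.59027243,  0.41054335,  0.57357601]), 'finger_gap': 0.09206352432082665}
scene {'fx': 611.4134723558653, 'fy': 611.4134723558653, 'cx': 318.75935363941664, 'cy': 240.39715989185243, 'view': array([[-0.84173389,  0.53988353,  0.00313597,  0.44569743],
       [ 0.43816887,  0.68652076, -0.58025622, -0.17365222],
       [-0.31542368, -0.48704725, -0.81442795,  1.72159806],
       [ 0.        ,  0.        ,  0.        ,  1.        ]])}
top {'fx': 540.377365399194, 'fy': 540.377365399194, 'cx': 309.94605219200645, 'cy': 246.4995198270871, 'view': array([[ 0.01011519, -0.99993905,  0.00442513,  0.01844414],
       [-0.98135011, -0.0107765 , -0.1919266 ,  0.54793928],
       [ 0.19196259, -0.00240123, -0.98139931,  1.41215294],
       [ 0.        ,  0.        ,  0.        ,  1.        ]])}
```

View pics/scene0.png

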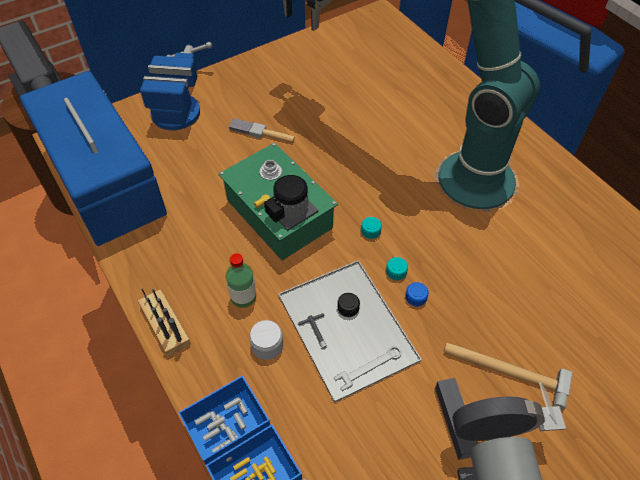

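View pics/top0.png

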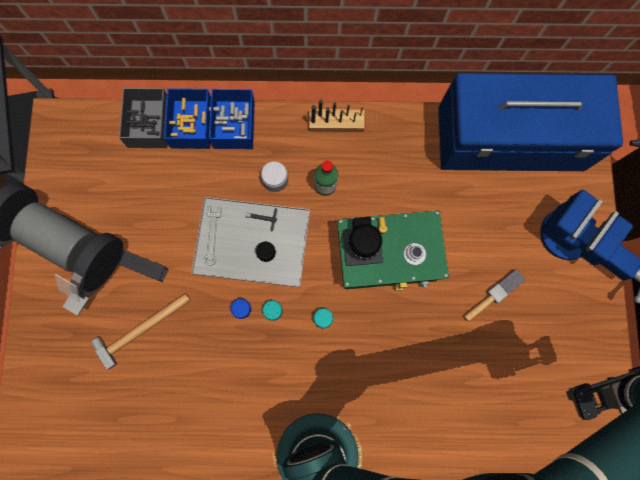

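The cap-shaped candidates in the top view are the black one in the tray (265,252), blue (241,308), teal (272,310) and teal (323,318). Only the black one in the tray fits the description. The neck is at top (415,253) and scene (270,170). I'll enlarge both.

Run:
```python
import cv2, numpy as np
s=cv2.imread('pics/scene0.png'); t=cv2.imread('pics/top0.png')
def c(im,x,y,r=30): return cv2.resize(im[y-r:y+r,x-r:x+r],(390,390),interpolation=cv2.INTER_CUBIC)
a=np.vstack([np.hstack([c(t,265,252),c(t,415,253)]),np.hstack([c(s,348,304),c(s,270,170)])])
cv2.imwrite('pics/crop0.png',cv2.resize(a,(600,600)))
```

```text
(no output)
```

View pics/crop0.png

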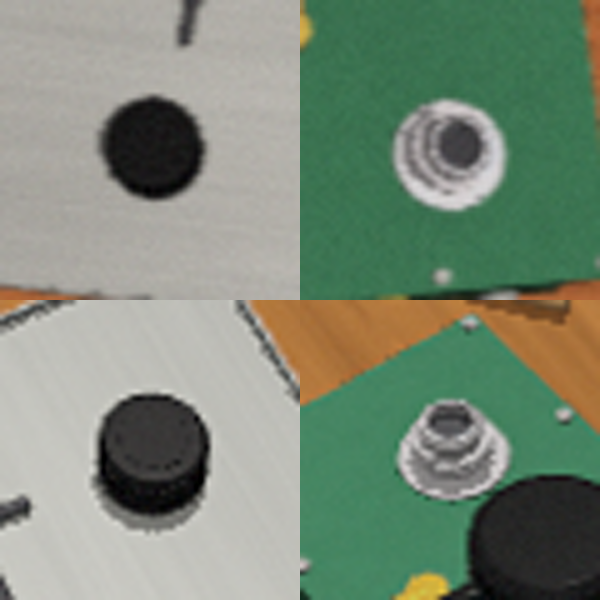

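```bash
cat > h.py <<'E'
from bench import *
import numpy as np, cv2
from scipy.optimize import least_squares, minimize
def ray(n,u,v,z):
    m=camera_model(n);V=m['view'];d=V[:3,:3].T@np.array([(u-m['cx'])/m['fx'],(v-m['cy'])/m['fy'],1]);c=-V[:3,:3].T@V[:3,3]
    return c+d*(z-c[2])/d[2]
def proj(n,P):
    m=camera_model(n);V=m['view'];q=np.atleast_2d(P)@V[:3,:3].T+V[:3,3]
    return np.c_[q[:,0]/q[:,2]*m['fx']+m['cx'],q[:,1]/q[:,2]*m['fy']+m['cy']]
def tri(*obs):
    A=[];b=[]
    for n,u,v in obs:
        m=camera_model(n);V=m['view'];K=np.array([[m['fx'],0,m['cx']],[0,m['fy'],m['cy']],[0,0,1]]);P=K@V[:3]
        A+= [u*P[2]-P[0],v*P[2]-P[1]]
    A=np.array(A);return np.linalg.lstsq(A[:,:3],-A[:,3],rcond=None)[0]
def cyl(x,y,z0,z1,r,n=72):
    a=np.arange(n)*2*np.pi/n;p=np.c_[x+r*np.cos(a),y+r*np.sin(a)]
    return np.vstack([np.c_[p,np.full(n,z0)],np.c_[p,np.full(n,z1)]])
def sil(n,P,shape=(480,640),S=8):
    h=cv2.convexHull(proj(n,P).astype(np.float32))[:,0]
    return h
E
python3 - <<'E'
from h import *
s=cv2.imread('pics/scene0.png'); t=cv2.imread('pics/top0.png')
print('cap tri top', ray('top',265.1,251.5,.034), ray('scene',348.1,301.1,.034))
print('rim', tri(('top',416.7,251.3),('scene',269.9,163.1)), ray('top',416.7,251.3,.14),ray('scene',269.9,163.1,.14))
# silhouette centroid of dark cap
for n,im,(x,y) in(('top',t,(265,252)),('scene',s,(348,304))):
    g=im.max(axis=2); m=np.zeros(g.shape,np.uint8); r=20; m[y-r:y+r,x-r:x+r]=(g[y-r:y+r,x-r:x+r]<75)
    k,l,st,ce=cv2.connectedComponentsWithStats(m); i=l[y,x]; c=ce[i]; print(n,c,st[i])
    def f(p):
        h=sil(n,cyl(p[0],p[1],.003,.034,.0265)); M=cv2.moments(h); return [M['m10']/M['m00']-c[0],M['m01']/M['m00']-c[1]]
    q=least_squares(f,ray(n,*c,.02)[:2]); h=sil(n,cyl(*q.x,.003,.034,.0265)); print(q.x, 'area',cv2.contourArea(h),st[i][4])
# tank corners at z .11 from top image
for u,v in((338,219),(440,211),(448,277),(344,288)): print(ray('top',u,v,.11))
print('tray',[ray('top',u,v,.012)[:2].round(3) for u,v in((205,198),(310,209),(301,285),(193,273))])
E
```

```text
cap tri top [0.53612069 0.14696392 0.034     ] [0.5408081  0.14649476 0.034     ]
rim [ 0.52047302 -0.24661986  0.14237776] [ 0.52123811 -0.24739722  0.14      ] [ 0.51930434 -0.24831341  0.14      ]
top [265.2038835  251.24271845] [256 242  20  20 309]
[0.53946263 0.14780865] area 325.14545286260545 309
scene [348.11872146 304.56621005] [338 293  22  24 438]
[0.54063057 0.14741548] area 478.82274088449776 438
[ 0.61109462 -0.04869497  0.11      ]
[ 0.63586097 -0.31810209  0.11      ]
[ 0.46034927 -0.33240596  0.11      ]
[ 0.4290216  -0.06412215  0.11      ]
tray [array([0.693, 0.323]), array([0.664, 0.025]), array([0.448, 0.048]), array([0.478, 0.346])]
```

Measurements so far:
- **Cap:** about (0.540, 0.1475). The two cameras agree to about 1 mm.
- **Neck:** about (0.520, -0.248). It agrees with the position derived from the tank corners, and the rim height of 0.142 matches the expected 0.140.

I'll move over to the cap at a safe height.

step_arm:
  moves:
    - [[0,0,0,1.75,3.84,3,0],[0,0,0,1.75,3.84,3,0],[0,0,0,1.75,3.84,3,0],[0,0,0,1.75,3.84,3,0],[0,0,0,1.75,3.84,0,0],[0,0,0,1.75,3.84,0,0],[0,0,0,1.75,3.84,0,0],[0,0,0,1.75,3.84,0,0],[0,0,0,1.75,3.84,0,0],[0,0,0,1.75,3.84,0,0]]

```text
clock: 1.1
position: [0.3634, -0.2409, 0.3018]
tcp_rot: [0.0, 0.989, 0.148, -0.0]
contact_force: [0.7, -0.3, 0.1]
finger_gap: 0.0924
```

step_arm:
  moves:
    - [[0,0,0,1.75,3.84,0,0],[0,0,0,1.75,3.84,0,0],[0,0,0,1.75,3.84,0,0],[0,0,0,1.75,3.84,0,0],[0,0,0,1.75,3.84,0,0],[0,0,0,1.75,3.84,0,0],[0,0,0,1.75,3.84,0,0],[0,0,0,1.75,3.84,0,0],[0,0,0,1.75,3.84,0,0],[0,0,0,1.75,3.84,0,0]]

```text
clock: 2.1
position: [0.5386, 0.1426, 0.3017]
tcp_rot: [0.0, 0.989, 0.148, -0.0]
contact_force: [-0.2, 0.4, 0.5]
finger_gap: 0.092
```

step_arm:
  moves:
    - [[0,0,0,0,0,-4,0],[0,0,0,0,0,-4,0],[0,0,0,0,0,-4,0],[0,0,0,0,0,-4,0],[0,0,0,0,0,-4,0],[0,0,0,0,0,-2,0],[0,0,0,0,0,0,0]]

```text
clock: 2.8
position: [0.5355, 0.1404, 0.0786]
tcp_rot: [0.0, 0.989, 0.148, -0.004]
contact_force: [-0.1, -0.8, 0.8]
finger_gap: 0.0922
```

Run:
```python
from h import *
o=get_obs(); print({k:o[k] for k in ('clock','position','tcp_rot','contact_force','finger_gap','joints')})
s=grab_frame('scene')[:,:,::-1]; t=grab_frame('top')[:,:,::-1]
r=50
def c(im,x,y): return cv2.resize(im[y-r:y+r,x-r:x+r],(390,390),interpolation=cv2.INTER_CUBIC)
cv2.imwrite('pics/a1.png',np.hstack([c(t,265,252),c(s,348,290)]))
```

```text
{'clock': 2.8, 'position': array([0.53552334, 0.14042708, 0.07864145]), 'tcp_rot': array([ 1.80811106e-04,  9.88916087e-01,  1.48433099e-01, -3.54328417e-03]), 'contact_force': array([-0.0655372 , -0.79889537,  0.75923637]), 'finger_gap': 0.09216115226192197, 'joints': array([ 0.13591112,  0.5278807 , -0.57848131,  1.890901  ,  0.37705259,
        0.84009999, -1.91090214])}
```

View pics/a1.png

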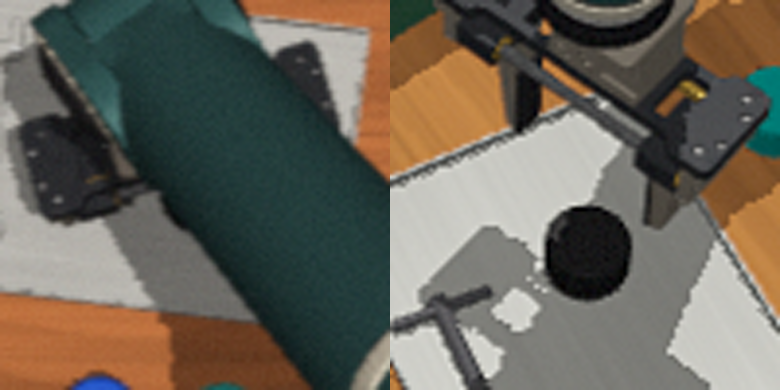

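The right half shows the black cap at about (588,253) in the crop, between and below the open jaws. The chuck key is clear to the left. I'll shift by the remaining error and go down.

step_arm:
  moves:
    - [[0,0,0,0.45,0.7,-1,0],[0,0,0,0,0,-2,0],[0,0,0,0,0,-2,0],[0,0,0,0,0,0,0]]

```text
clock: 3.3
position: [0.542, 0.1483, 0.0307]
tcp_rot: [0.0, 0.989, 0.148, -0.001]
contact_force: [-1.0, 0.4, -0.2]
finger_gap: 0.0921
```

step_arm:
  moves:
    - [[0,0,0,-0.1,0,-1,0],[0,0,0,0,0,-1,0],[0,0,0,0,0,0,0],[0,0,0,0,0,0,0]]

```text
clock: 3.7
position: [0.5419, 0.1484, 0.0121]
tcp_rot: [0.0, 0.989, 0.148, 0.0]
contact_force: [-0.1, -0.1, -0.2]
finger_gap: 0.0919
```

step_arm:
  moves:
    - [[0,0,0,-0.15,0,-0.3,0],[0,0,0,0,0,0,0],[0,0,0,0,0,0,120],[0,0,0,0,0,0,255],[0,0,0,0,0,0,255],[0,0,0,0,0,0,255],[0,0,0,0,0,0,255],[0,0,0,0,0,0,255]]
  squeeze: 30

```text
clock: 4.5
position: [0.5403, 0.1483, 0.009]
tcp_rot: [0.0, 0.989, 0.148, -0.0]
contact_force: [0.9, 0.3, -0.6]
finger_gap: 0.0459
```

Run:
```python
from h import *
o=get_obs(); print({k:o[k] for k in ('clock','position','tcp_rot','contact_force','finger_gap','joints')})
```

```text
{'clock': 4.5, 'position': array([0.54029885, 0.14833099, 0.00898653]), 'tcp_rot': array([ 6.35223545e-06,  9.88942904e-01,  1.48296771e-01, -1.12838958e-06]), 'contact_force': array([ 0.92897188,  0.2505669 , -0.58747555]), 'finger_gap': 0.04594891163338997, 'joints': array([ 0.07089175,  0.63318826, -0.51457895,  1.91313078,  0.46092438,
        0.71390858, -1.98893135])}
```

step_arm:
  moves:
    - [[0,0,0,0,0,0,255],[0,0,0,0,0,0,255]]

```text
clock: 4.7
position: [0.5403, 0.1483, 0.009]
tcp_rot: [0.0, 0.989, 0.148, -0.0]
contact_force: [0.6, 0.0, -0.0]
finger_gap: 0.0301
```

Run:
```python
from h import *
s=grab_frame('scene')[:,:,::-1]; t=grab_frame('top')[:,:,::-1]
r=50
def c(im,x,y): return cv2.resize(im[y-r:y+r,x-r:x+r],(390,390),interpolation=cv2.INTER_CUBIC)
cv2.imwrite('pics/a2.png',np.hstack([c(t,265,252),c(s,348,290)]))
```

```text
(no output)
```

View pics/a2.png

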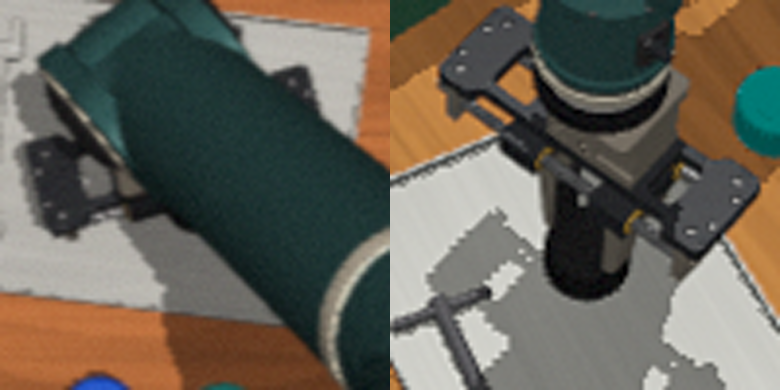

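Run:
```python
from h import *
s=grab_frame('scene')[:,:,::-1].copy()
o=get_obs(); p=o['position']; print(p,o['finger_gap'],proj('scene',p),proj('scene',p+[0,0,.019]),proj('scene',[.54,.1475,.034]), -camera_model('scene')['view'][:3,:3].T@camera_model('scene')['view'][:3,3])
x,y,r=348,290,30
cv2.imwrite('pics/a3.png',cv2.resize(s[y-r:y+r,x-r:x+r],(600,600),interpolation=cv2.INTER_CUBIC))
```

```text
[0.54026064 0.14830668 0.00894783] 0.01785562368799277 [[348.27259118 306.74418348]] [[348.61122877 302.82019155]] [[348.61978616 301.25133782]] [0.99428042 0.71709075 1.2999571 ]
```

View pics/a3.png

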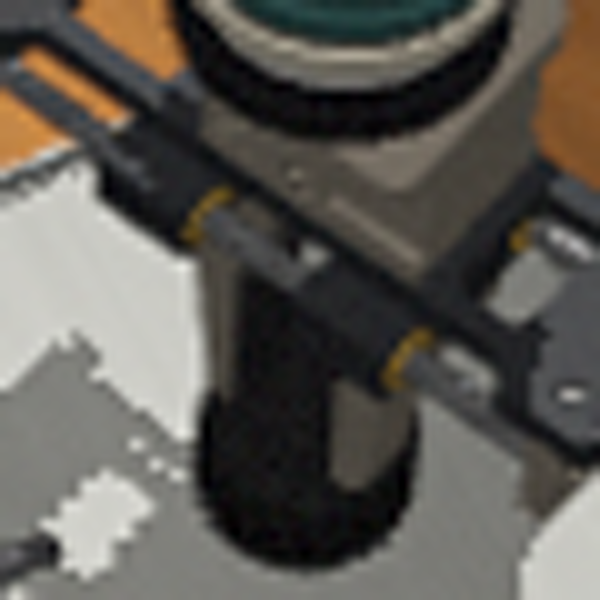

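step_arm:
  moves:
    - [[0,0,0,0,0,0,255],[0,0,0,0,0,0,255]]

```text
clock: 5.05
position: [0.5403, 0.1483, 0.009]
tcp_rot: [0.0, 0.989, 0.148, -0.0]
contact_force: [-0.6, 0.1, 0.2]
finger_gap: 0.002
```

Run:
```python
from h import *
o=get_obs(); p=o['position']; print(p,o['finger_gap'],o['contact_force'])
s=grab_frame('scene')[:,:,::-1].copy()
x,y,r=348,290,30
a=cv2.resize(s[y-r:y+r,x-r:x+r],(590,590),interpolation=cv2.INTER_CUBIC)
a=np.clip(a.astype(float)**.6*255**.4,0,255).astype(np.uint8)
cv2.imwrite('pics/a4.png',a)
```

```text
[0.54028056 0.14832448 0.00898587] 0.001992499110292581 [-0.60318559  0.0698125   0.18183053]
```

View pics/a4.png

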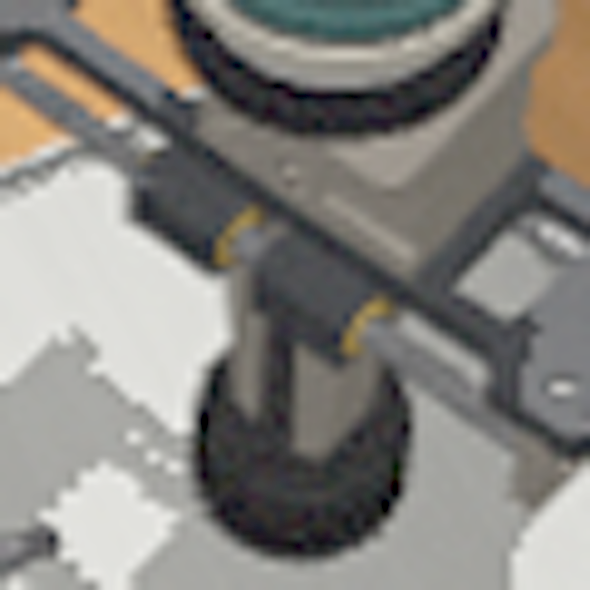

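Run:
```python
from h import *
P=np.array([.5355,.1404,.0786])
for dz in(0,.01,.02,.03): print(dz,proj('scene',P+[0,0,dz]))
j=np.array([.293,-.956,0]);x=np.array([.956,.293,0])
for s in(-1,1):
  for t in (-1,1):
    print(s,t,[ (proj('scene',P+s*.046*j+t*.01*x+[0,0,dz])[0]-[298,240])*3.9+[390,0] for dz in(0,.025)])
```

```text
0 [[349.32158993 288.51088464]]
0.01 [[349.51142905 286.27605443]]
0.02 [[349.70347059 284.01529683]]
0.03 [[349.8977531  281.72815803]]
-1 -1 [array([661.62337558, 221.52491479]), array([664.55657195, 199.8181172 ])]
-1 1 [array([640.79073269, 244.06350058]), array([643.43509563, 222.54971764])]
1 -1 [array([541.03543489, 135.96609005]), array([542.17060945, 113.55811625])]
1 1 [array([519.95425981, 157.43418344]), array([520.79273008, 135.19469397])]
```

In both pictures the fingertips sit about 25 mm higher than the reported TCP, and the jaws shut above the cap rather than on it. The cap hasn't moved. I'll raise the arm and measure the real tip position.

step_arm:
  moves:
    - [[0,0,0,0,0,2,255],[0,0,0,0,0,3,255],[0,0,0,0,0,0,255]]

```text
clock: 5.4
position: [0.5428, 0.1495, 0.0623]
tcp_rot: [-0.0, 0.989, 0.148, 0.003]
contact_force: [0.7, 0.4, -0.2]
finger_gap: 0.0003
```

Run:
```python
from h import *
o=get_obs(); p=o['position']; print(p,o['finger_gap'],o['contact_force'])
s=grab_frame('scene')[:,:,::-1].copy()
x,y,r=348,285,30
j=np.array([.293,-.956,0]);X=np.array([.956,.293,0])
a=cv2.resize(s[y-r:y+r,x-r:x+r],(600,600),interpolation=cv2.INTER_CUBIC)
a=np.clip(a.astype(float)**.6*255**.4,0,255).astype(np.uint8)
for dz in(0,.01,.02,.03):
    for t in(-1,1):
        q=(proj('scene',p+t*.01*X+[0,0,dz])[0]-[x-r,y-r]+.5)*10; print(dz,t,q.round()); cv2.circle(a,(int(q[0]),int(q[1])),3,(0,0,255),-1)
cv2.imwrite('pics/a5.png',a)
```

```text
[0.54280193 0.14953266 0.06229279] 0.00033554116981106264 [ 0.67436147  0.39078409 -0.16447764]
0 -1 [338. 391.]
0 1 [285. 447.]
0.01 -1 [340. 369.]
0.01 1 [286. 426.]
0.02 -1 [342. 347.]
0.02 1 [288. 404.]
0.03 -1 [344. 324.]
0.03 1 [290. 382.]
```

View pics/a5.png

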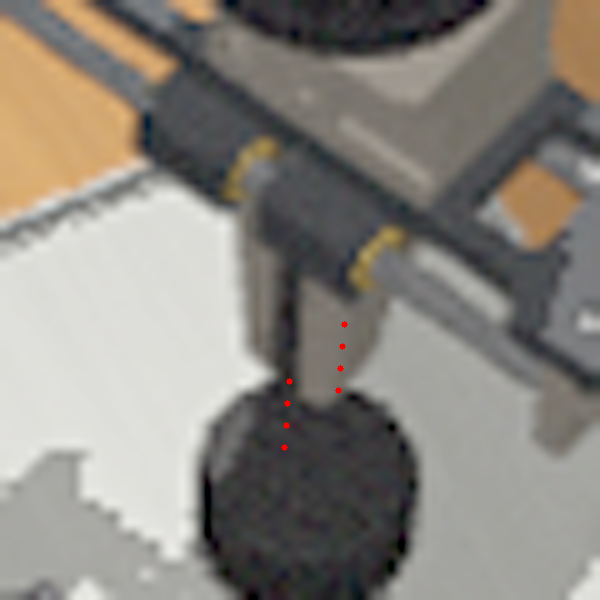

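The tips really are about 25–28 mm behind the reported TCP, since the seam's lower end is near (287,385) instead of (285,447). I'll open the jaws, go down to near cap height, and measure the tips against the bright tray.

step_arm:
  moves:
    - [[0,0,0,-0.15,0,0,0],[0,0,0,0,0,0,0],[0,0,0,0,0,0,0],[0,0,0,0,0,0,0],[0,0,0,0,0,0,0],[0,0,0,0,0,0,0],[0,0,0,0,0,-2,0],[0,0,0,0,0,-2,0],[0,0,0,0,0,-1,0],[0,0,0,0,0,0,0]]

```text
clock: 6.45
position: [0.5377, 0.148, 0.0077]
tcp_rot: [0.0, 0.989, 0.148, -0.001]
contact_force: [-0.8, -0.4, 0.4]
finger_gap: 0.0786
```

Run:
```python
from h import *
o=get_obs(); p=o['position']; print(p,o['finger_gap'],o['contact_force'])
s=grab_frame('scene')[:,:,::-1].copy()
x,y,r=352,290,30
j=np.array([.293,-.956,0]);X=np.array([.956,.293,0])
a=cv2.resize(s[y-r:y+r,x-r:x+r],(600,600),interpolation=cv2.INTER_CUBIC)
a=np.clip(a.astype(float)**.6*255**.4,0,255).astype(np.uint8)
cv2.imwrite('pics/a6r.png',a)
for sgn in(-1,1):
  for dz in(0,.02,.03):
    for t in(-1,1):
        q=(proj('scene',p+sgn*j*o['finger_gap']/2+t*.01*X+[0,0,dz])[0]-[x-r,y-r]+.5)*10; print(sgn,dz,t,q.round()); cv2.circle(a,(int(q[0]),int(q[1])),3,(0,0,255),-1)
cv2.imwrite('pics/a6.png',a)
```

```text
[0.53770382 0.14801971 0.00768556] 0.07857015003693378 [-0.76423624 -0.38228949  0.42093026]
-1 0 -1 [430. 534.]
-1 0 1 [378. 591.]
-1 0.02 -1 [435. 494.]
-1 0.02 1 [383. 551.]
-1 0.03 -1 [438. 473.]
-1 0.03 1 [386. 530.]
1 0 -1 [175. 350.]
1 0 1 [123. 405.]
1 0.02 -1 [178. 308.]
1 0.02 1 [125. 363.]
1 0.03 -1 [179. 287.]
1 0.03 1 [126. 342.]
```

View pics/a6.png

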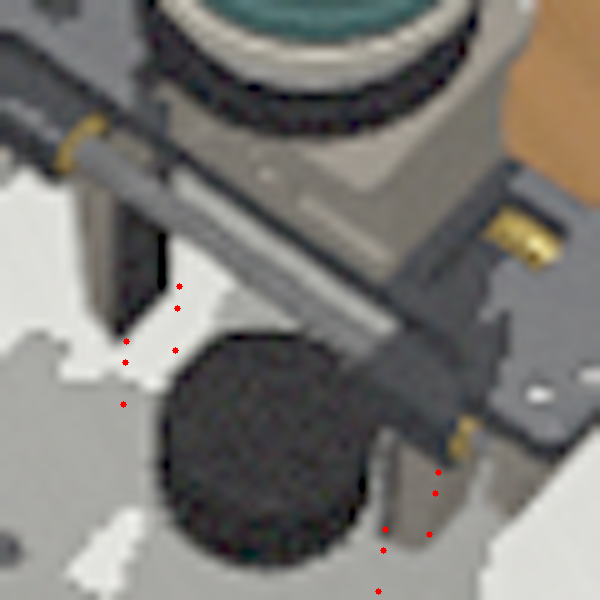

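Against the tray, both pads' lower corners lie about 28 mm above the reported TCP. I'll take tip z = TCP z + 0.028 from here, so the grasp needs TCP z ≈ -0.018. I'll go down gently while watching the force.

step_arm:
  moves:
    - [[0,0,0,0.2,0,0,0],[0,0,0,0,0,-0.6,0],[0,0,0,0,0,-0.6,0],[0,0,0,0,0,-0.6,0],[0,0,0,0,0,0,0]]

```text
clock: 7.0
position: [0.54, 0.148, -0.01]
tcp_rot: [0.0, 0.989, 0.148, -0.001]
contact_force: [0.6, 0.2, -0.5]
finger_gap: 0.0919
```

step_arm:
  moves:
    - [[0,0,0,0,0,-0.4,0],[0,0,0,0,0,-0.3,0],[0,0,0,0,0,0,0]]

```text
clock: 7.3
position: [0.5404, 0.1482, -0.0165]
tcp_rot: [0.0, 0.989, 0.148, -0.0]
contact_force: [-0.6, 0.3, -0.4]
finger_gap: 0.0922
```

Run:
```python
from h import *
o=get_obs(); p=o['position']; print(p,o['finger_gap'],o['contact_force'])
s=grab_frame('scene')[:,:,::-1].copy()
x,y,r=348,300,30
a=cv2.resize(s[y-r:y+r,x-r:x+r],(600,600),interpolation=cv2.INTER_CUBIC)
a=np.clip(a.astype(float)**.6*255**.4,0,255).astype(np.uint8)
cv2.imwrite('pics/a7.png',a)
```

```text
[ 0.540441    0.14821771 -0.01647964] 0.09219513369053069 [-0.57763242  0.28771021 -0.37834743]
```

View pics/a7.png

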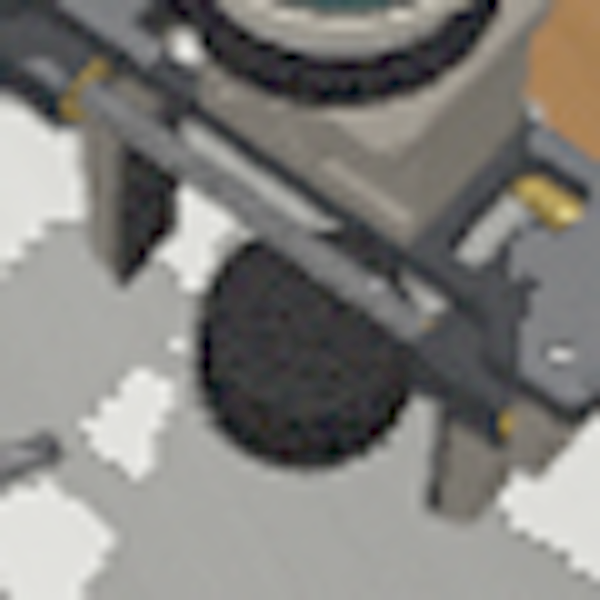

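The jaws now straddle the cap, with the cap centre near (305,370) and the tips at (125,280) and (450,520) just off the tray floor. There is no contact force, so I'll close.

step_arm:
  moves:
    - [[0,0,0,0,0,0,255],[0,0,0,0,0,0,255],[0,0,0,0,0,0,255],[0,0,0,0,0,0,255],[0,0,0,0,0,0,255],[0,0,0,0,0,0,255],[0,0,0,0,0,0,255],[0,0,0,0,0,0,255]]
  squeeze: 30

```text
clock: 8.15
position: [0.5408, 0.1483, -0.016]
tcp_rot: [0.0, 0.989, 0.148, 0.0]
contact_force: [0.1, 0.7, 2.3]
finger_gap: 0.0525
```

Gripped: the gap is 52.5 mm against the 53 mm cap. I'll lift clear of the pump and carry the cap over the neck, turning the jaws toward mid-range (+47°).

step_arm:
  moves:
    - [[0,0,0,0,0,2,255],[0,0,0,0,0,4,255],[0,0,0,0,0,4,255],[0,0,0,0,0,4,255],[0,0,0,0,0,4,255],[0,0,0,0,0,4,255],[0,0,0,0,0,2,255],[0,0,0,0,0,0,255]]

```text
clock: 8.95
position: [0.5425, 0.1491, 0.2271]
tcp_rot: [-0.0, 0.989, 0.148, 0.003]
contact_force: [0.7, 0.2, -0.7]
finger_gap: 0.0531
```

step_arm:
  moves:
    - [[0,0,4,-0.2,-4,0,255],[0,0,5,-0.2,-4,0,255],[0,0,5,-0.2,-4,0,255],[0,0,5,-0.2,-4,0,255],[0,0,5,-0.2,-4,0,255],[0,0,5,-0.2,-4,0,255],[0,0,5,-0.2,-4,0,255],[0,0,5,-0.2,-4,0,255],[0,0,5,-0.2,-4,0,255],[0,0,3,-0.2,-3.6,0,255]]

```text
clock: 9.95
position: [0.5193, -0.2496, 0.2219]
tcp_rot: [-0.001, 0.847, 0.531, -0.001]
contact_force: [0.6, 0.4, -1.8]
finger_gap: 0.0526
```

step_arm:
  moves:
    - [[0,0,0,0,0,0,255]]

```text
clock: 10.05
position: [0.5182, -0.2541, 0.2211]
tcp_rot: [-0.001, 0.85, 0.527, -0.002]
contact_force: [-1.0, 0.9, -0.7]
finger_gap: 0.0522
```

Run:
```python
from h import *
o=get_obs(); p=o['position']; print(p,o['tcp_rot'],o['finger_gap'],o['contact_force'],o['joints'],o['clock'])
s=grab_frame('scene')[:,:,::-1].copy();t=grab_frame('top')[:,:,::-1].copy()
cv2.imwrite('pics/b1.png',s);cv2.imwrite('pics/b1t.png',t)
def c(im,x,y,r=50): return cv2.resize(im[y-r:y+r,x-r:x+r],(390,390),interpolation=cv2.INTER_CUBIC)
q=proj('scene',p)[0].astype(int); q2=proj('top',p)[0].astype(int);print(q,q2)
cv2.imwrite('pics/b1c.png',np.hstack([c(s,q[0],q[1]),c(t,q2[0],q2[1])]))
```

```text
[ 0.51819745 -0.25407895  0.22114487] [-0.00087233  0.8499622   0.52684035 -0.00165566] 0.052219228776792616 [-0.96588171  0.93138847 -0.69514909] [ 0.91437016  0.40062006 -0.66610037  1.71247721  0.27170135  1.12597374
 -0.29329999] 10.05
[267 138] [426 246]
```

View pics/b1c.png

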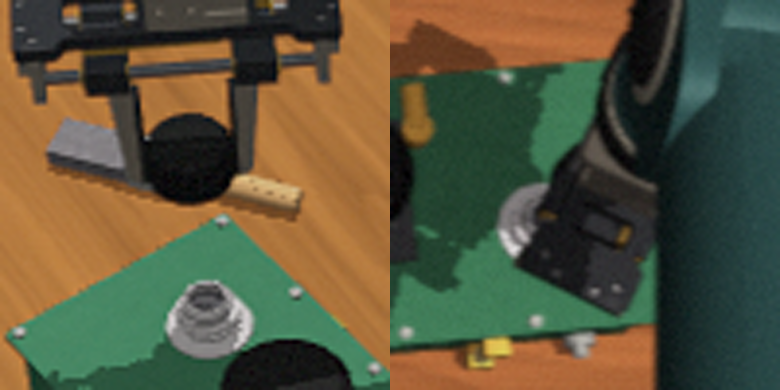

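```bash
cat > m.py <<'E'
from h import *
def show(name,p,off=(0,0),r=30,pz=.019):
    s=cv2.imread(name); h=sil('scene',cyl(p[0]+off[0],p[1]+off[1],p[2]+pz,p[2]+pz+.031,.0265))
    c=proj('scene',p+[0,0,pz+.015])[0].astype(int); x,y=c
    a=cv2.resize(s[y-r:y+r,x-r:x+r],(600,600),interpolation=cv2.INTER_CUBIC)
    a=np.clip(a.astype(float)**.6*255**.4,0,255).astype(np.uint8)
    k=600/(2*r)
    cv2.polylines(a,[((h-[x-r,y-r]+.5)*k).astype(np.int32)],True,(0,0,255),1)
    return a
E
python3 - <<'E'
from m import *
p=np.array([ 0.51819745,-0.25407895,0.22114487])
cv2.imwrite('pics/b2.png',show('pics/b1.png',p))
E
```

View pics/b2.png

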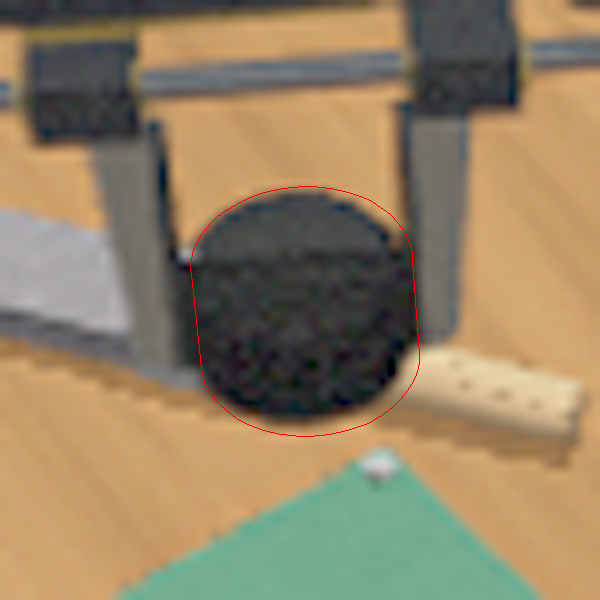

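The predicted cap outline fits the image to within about 1–2 mm, slightly left of and above the image, and the cap is level in the jaws. I'll settle, correct the offset and go down to just above the rim.

step_arm:
  moves:
    - [[0,0,0,0,0,0,255],[0,0,0,0,0,0,255],[0,0,0,0,0,-3,255],[0,0,0,0,0,-3,255],[0,0,0,0,0,-2,255],[0,0,0,0,0,0,255],[0,0,0,0,0,0,255]]

```text
clock: 10.85
position: [0.5214, -0.2468, 0.1445]
tcp_rot: [0.0, 0.847, 0.531, 0.0]
contact_force: [0.8, 0.7, -0.3]
finger_gap: 0.0525
```

Run:
```python
from m import *
o=get_obs(); p=o['position']; print(p,o['tcp_rot'],o['finger_gap'],o['contact_force'],o['clock'],o['joint_velocities'].round(3))
cv2.imwrite('pics/b3.png',grab_frame('scene')[:,:,::-1])
a=show('pics/b3.png',p); cv2.imwrite('pics/b3c.png',a)
```

```text
[ 0.52135428 -0.24679589  0.14450353] [7.26520997e-05 8.47375201e-01 5.30994555e-01 2.14504091e-04] 0.052458116807322305 [ 0.80010834  0.67651994 -0.30057969] 10.85 [ 0.008 -0.02  -0.007 -0.022 -0.    -0.     0.001]
```

View pics/b3c.png

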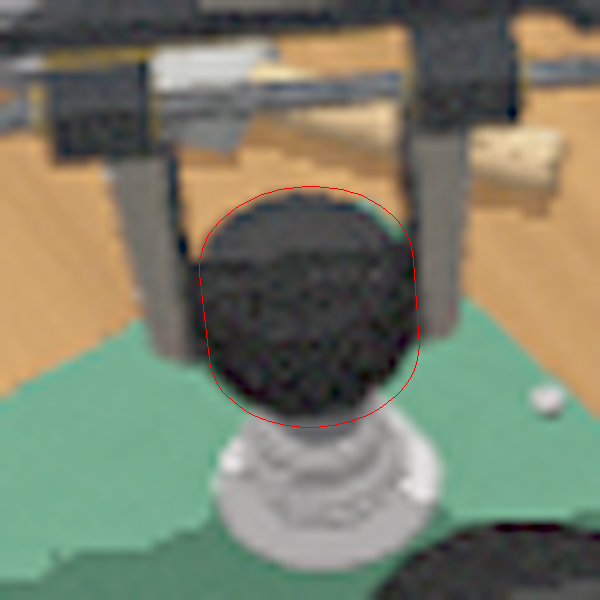

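step_arm:
  moves:
    - [[0,0,0,-0.15,0,-1,255],[0,0,0,0,0,-1,255],[0,0,0,0,0,0,255],[0,0,0,0,0,0,255]]

```text
clock: 11.3
position: [0.5191, -0.2477, 0.1237]
tcp_rot: [-0.0, 0.848, 0.53, -0.0]
contact_force: [0.3, 0.5, -0.5]
finger_gap: 0.0522
```

step_arm:
  moves:
    - [[0,0,0,0,0,-0.15,255],[0,0,0,0,0,-0.15,255],[0,0,0,0,0,0,255]]

```text
clock: 11.6
position: [0.5192, -0.2477, 0.1209]
tcp_rot: [0.0, 0.848, 0.53, -0.0]
contact_force: [-0.6, -0.5, -0.7]
finger_gap: 0.0522
```

step_arm:
  moves:
    - [[0,0,0,0,0,-0.1,255],[0,0,0,0,0,-0.1,255],[0,0,0,0,0,0,255]]

```text
clock: 11.9
position: [0.5192, -0.2476, 0.1188]
tcp_rot: [-0.0, 0.848, 0.53, -0.0]
contact_force: [-0.1, 0.6, -0.7]
finger_gap: 0.0525
```

step_arm:
  moves:
    - [[0,0,0,0,0,-0.1,255],[0,0,0,0,0,-0.1,255],[0,0,0,0,0,0,255]]

```text
clock: 12.2
position: [0.5192, -0.2476, 0.1168]
tcp_rot: [-0.0, 0.848, 0.53, -0.0]
contact_force: [0.9, 0.2, -1.1]
finger_gap: 0.0526
```

step_arm:
  moves:
    - [[0,0,0,0,0,-0.1,255],[0,0,0,0,0,-0.1,255],[0,0,0,0,0,0,255]]

```text
clock: 12.5
position: [0.519, -0.2474, 0.1148]
tcp_rot: [-0.0, 0.848, 0.53, -0.0]
contact_force: [-0.7, 0.5, -1.1]
finger_gap: 0.0521
```

step_arm:
  moves:
    - [[0,0,0,0,0,-0.1,255],[0,0,0,0,0,0,255]]

```text
clock: 12.7
position: [0.5192, -0.2472, 0.1138]
tcp_rot: [-0.0, 0.848, 0.53, 0.0]
contact_force: [-0.6, 2.2, -1.1]
finger_gap: 0.0521
```

step_arm:
  moves:
    - [[0,0,0,0,0.05,-0.1,255],[0,0,0,0,0,0,255]]

```text
clock: 12.9
position: [0.5193, -0.247, 0.1128]
tcp_rot: [-0.0, 0.848, 0.53, 0.0]
contact_force: [-0.5, 1.7, -0.8]
finger_gap: 0.0527
```

step_arm:
  moves:
    - [[0,0,0,0,0,-0.1,255],[0,0,0,0,0,0,255]]

```text
clock: 13.1
position: [0.5195, -0.2469, 0.1119]
tcp_rot: [-0.0, 0.848, 0.53, 0.0]
contact_force: [0.9, 0.9, -0.5]
finger_gap: 0.0522
```

step_arm:
  moves:
    - [[0,0,0,0,0.03,-0.05,255],[0,0,0,0,0,-0.05,255],[0,0,0,0,0,0,255]]

```text
clock: 13.4
position: [0.5195, -0.2468, 0.111]
tcp_rot: [0.0, 0.848, 0.53, 0.0]
contact_force: [-0.3, 1.9, -0.2]
finger_gap: 0.0526
```

step_arm:
  moves:
    - [[0,0,0,0,0,-0.05,255],[0,0,0,0,0,-0.05,255],[0,0,0,0,0,0,255]]

```text
clock: 13.7
position: [0.5195, -0.2467, 0.11]
tcp_rot: [0.0, 0.848, 0.53, 0.0]
contact_force: [-0.0, 2.4, 0.1]
finger_gap: 0.0525
```

step_arm:
  moves:
    - [[0,0,0,0,0.04,-0.06,255],[0,0,0,0,0,-0.06,255],[0,0,0,0,0,0,255]]

```text
clock: 14.0
position: [0.5196, -0.2467, 0.1097]
tcp_rot: [0.0, 0.848, 0.53, -0.0]
contact_force: [-1.6, 1.2, 7.7]
finger_gap: 0.0523
```

step_arm:
  moves:
    - [[0,0,0,0,0,-0.06,255],[0,0,0,0,0,-0.06,255],[0,0,0,0,0,0,255]]

```text
clock: 14.3
position: [0.5196, -0.2467, 0.1095]
tcp_rot: [0.001, 0.848, 0.53, -0.0]
contact_force: [-4.2, 2.5, 14.1]
finger_gap: 0.0524
```

Contact came at TCP z 0.1097, about 19 mm up on the neck, with small side forces. I'll ease the push a little and start turning back while watching height and force.

step_arm:
  moves:
    - [[0,0,0,0,0,0.1,255],[0,0,4,0,0,0,255],[0,0,4,0,0,0,255],[0,0,0,0,0,0,255]]

```text
clock: 14.7
position: [0.5201, -0.246, 0.11]
tcp_rot: [0.0, 0.808, 0.589, 0.0]
contact_force: [-1.7, 4.5, 10.1]
finger_gap: 0.0523
```

step_arm:
  moves:
    - [[0,0,4,0,0,0,255],[0,0,4,0,0,0,255],[0,0,0,0,0,0,255]]

```text
clock: 15.0
position: [0.5199, -0.2458, 0.1103]
tcp_rot: [0.0, 0.765, 0.644, 0.0]
contact_force: [-2.1, 5.2, 12.8]
finger_gap: 0.0522
```

step_arm:
  moves:
    - [[0,0,3,0,0.05,0.08,255],[0,0,3,0,0,0,255],[0,0,0,0,0,0,255]]

```text
clock: 15.3
position: [0.5197, -0.2457, 0.1106]
tcp_rot: [0.0, 0.731, 0.683, 0.0]
contact_force: [-2.1, 3.9, 10.0]
finger_gap: 0.0525
```

step_arm:
  moves:
    - [[0,0,2,0,0.05,0.05,255],[0,0,2,0,0,0,255],[0,0,2,0,0,0,255],[0,0,0,0,0,0,255]]

```text
clock: 15.7
position: [0.5195, -0.2456, 0.1108]
tcp_rot: [0.0, 0.694, 0.72, -0.0]
contact_force: [-1.6, 2.5, 7.6]
finger_gap: 0.0525
```

step_arm:
  moves:
    - [[0,0,2,0,0.03,0.02,255],[0,0,2,0,0,0.02,255],[0,0,0,0,0,0,255]]

```text
clock: 16.0
position: [0.5197, -0.2449, 0.1108]
tcp_rot: [0.0, 0.669, 0.744, 0.0]
contact_force: [-1.4, 2.9, 5.2]
finger_gap: 0.0521
```

step_arm:
  moves:
    - [[0,0,2,0,0,0.02,255],[0,0,2,0,0,0.02,255],[0,0,0,0,0,0,255]]

```text
clock: 16.3
position: [0.519, -0.2454, 0.1105]
tcp_rot: [-0.0, 0.643, 0.766, -0.0]
contact_force: [0.0, 1.5, 1.3]
finger_gap: 0.0525
```

step_arm:
  moves:
    - [[0,0,2,0,0,0.02,255],[0,0,2,0,0,0.02,255],[0,0,0,0,0,0,255]]

```text
clock: 16.6
position: [0.5186, -0.2458, 0.1106]
tcp_rot: [-0.0, 0.616, 0.788, -0.0]
contact_force: [-0.9, 0.6, 0.2]
finger_gap: 0.0522
```

The upward force vanished around 34–40° of turn-back, with a small sideways release. That could be the drop, with the gripper holding the cap up. I'll lower gently to find out.

step_arm:
  moves:
    - [[0,0,0,0,0,-0.04,255],[0,0,0,0,0,-0.04,255],[0,0,0,0,0,0,255]]

```text
clock: 16.9
position: [0.5189, -0.2454, 0.11]
tcp_rot: [-0.0, 0.616, 0.788, -0.0]
contact_force: [-1.7, -0.2, -1.5]
finger_gap: 0.0524
```

step_arm:
  moves:
    - [[0,0,0,0,0,-0.07,255],[0,0,0,0,0,-0.07,255],[0,0,0,0,0,-0.07,255],[0,0,0,0,0,0,255]]

```text
clock: 17.3
position: [0.5191, -0.2451, 0.108]
tcp_rot: [-0.0, 0.615, 0.788, -0.0]
contact_force: [-2.2, -0.0, -0.5]
finger_gap: 0.0527
```

step_arm:
  moves:
    - [[0,0,0,0,0,-0.05,255],[0,0,0,0,0,-0.05,255],[0,0,0,0,0,0,255]]

```text
clock: 17.6
position: [0.5191, -0.2451, 0.1071]
tcp_rot: [-0.0, 0.615, 0.788, -0.0]
contact_force: [-1.1, 0.6, 0.1]
finger_gap: 0.0526
```

step_arm:
  moves:
    - [[0,0,0,0,0,-0.05,255],[0,0,0,0,0,-0.05,255],[0,0,0,0,0,0,255]]

```text
clock: 17.9
position: [0.5191, -0.2451, 0.106]
tcp_rot: [-0.0, 0.615, 0.788, -0.0]
contact_force: [-2.6, 1.2, 0.8]
finger_gap: 0.0523
```

The cap has dropped to about 15.7 mm and is loose in the thread. I'll run it in clockwise at 0.05 mm per degree and watch the forces.

step_arm:
  moves:
    - [[0,0,-4,0,0,-0.03,255],[0,0,-4,0,0,-0.02,255],[0,0,-4,0,0,-0.02,255],[0,0,0,0,0,0,255]]

```text
clock: 18.3
position: [0.5196, -0.2452, 0.1055]
tcp_rot: [0.0, 0.694, 0.72, 0.0]
contact_force: [-1.2, 0.6, -0.8]
finger_gap: 0.0526
```

step_arm:
  moves:
    - [[0,0,-5,0,0,-0.025,255],[0,0,-5,0,0,-0.025,255],[0,0,-5,0,0,-0.025,255],[0,0,0,0,0,0,255]]

```text
clock: 18.7
position: [0.52, -0.2452, 0.105]
tcp_rot: [0.001, 0.782, 0.624, 0.0]
contact_force: [0.1, 0.0, -1.1]
finger_gap: 0.0526
```

step_arm:
  moves:
    - [[0,0,-5,0,0,-0.025,255],[0,0,-5,0,0,-0.025,255],[0,0,-5,0,0,-0.025,255],[0,0,-5,0,0,-0.025,255],[0,0,0,0,0,0,255]]

```text
clock: 19.2
position: [0.5199, -0.2452, 0.1039]
tcp_rot: [0.001, 0.878, 0.479, 0.0]
contact_force: [-0.3, -0.1, -0.8]
finger_gap: 0.0525
```

step_arm:
  moves:
    - [[0,0,-5,0,0,-0.03,255],[0,0,-5,0,0,-0.03,255],[0,0,-5,0,0,-0.03,255],[0,0,0,0,0,0,255]]

```text
clock: 19.6
position: [0.5199, -0.2453, 0.103]
tcp_rot: [0.0, 0.933, 0.361, 0.0]
contact_force: [0.8, -0.4, -1.7]
finger_gap: 0.052
```

step_arm:
  moves:
    - [[0,0,-5,0,0,-0.028,255],[0,0,-5,0,0,-0.028,255],[0,0,-5,0,0,-0.028,255],[0,0,-5,0,0,-0.028,255],[0,0,0,0,0,0,255]]

```text
clock: 20.1
position: [0.5205, -0.2458, 0.1022]
tcp_rot: [0.001, 0.981, 0.193, 0.001]
contact_force: [2.3, -1.5, -0.5]
finger_gap: 0.0526
```

step_arm:
  moves:
    - [[0,0,-5,0,0,-0.025,255],[0,0,-5,0,0,-0.025,255],[0,0,-5,0,0,-0.025,255],[0,0,0,0,0,0,255]]

```text
clock: 20.5
position: [0.5208, -0.2463, 0.1016]
tcp_rot: [0.001, 0.998, 0.064, 0.001]
contact_force: [3.1, -3.6, -0.3]
finger_gap: 0.0522
```

step_arm:
  moves:
    - [[0,0,-5,0,0,-0.025,255],[0,0,-5,0,0,-0.025,255],[0,0,0,0,0,0,255]]

```text
clock: 20.8
position: [0.5208, -0.2468, 0.1012]
tcp_rot: [0.001, 1.0, -0.024, 0.002]
contact_force: [4.4, -4.5, 0.8]
finger_gap: 0.0522
```

step_arm:
  moves:
    - [[0,0,-4,0.06,-0.06,-0.05,255],[0,0,-4,0,0,-0.05,255],[0,0,0,0,0,0,255]]

```text
clock: 21.1
position: [0.5209, -0.2471, 0.1001]
tcp_rot: [0.001, 0.996, -0.093, 0.001]
contact_force: [3.6, -4.7, 0.8]
finger_gap: 0.0528
```

step_arm:
  moves:
    - [[0,0,-4,0.02,-0.03,-0.04,255],[0,0,-4,0,0,-0.02,255],[0,0,0,0,0,0,255]]

```text
clock: 21.4
position: [0.521, -0.2474, 0.1]
tcp_rot: [0.001, 0.987, -0.163, 0.001]
contact_force: [2.5, -3.8, 5.2]
finger_gap: 0.0526
```

Run:
```python
from m import *
o=get_obs(); print(o['joints'].round(3),o['wrist_torque'].round(2),o['contact_force'].round(1))
```

```text
[ 0.602  0.468 -0.277  1.846  0.167  0.848 -1.655] [-0.97 -0.43 -0.07] [ 2.5 -3.8  5.2]
```

step_arm:
  moves:
    - [[0,0,-3,0.02,-0.03,-0.02,255],[0,0,-3,0,0,0,255],[0,0,0,0,0,0,255]]

```text
clock: 21.7
position: [0.5211, -0.2477, 0.1]
tcp_rot: [0.001, 0.977, -0.214, 0.001]
contact_force: [1.1, -4.4, 6.9]
finger_gap: 0.0526
```

step_arm:
  moves:
    - [[0,0,-3,0,-0.02,0,255],[0,0,-3,0,0,0,255],[0,0,0,0,0,0,255]]

```text
clock: 22.0
position: [0.521, -0.2479, 0.1]
tcp_rot: [0.001, 0.964, -0.265, 0.001]
contact_force: [1.5, -3.7, 6.9]
finger_gap: 0.0528
```

Run:
```python
from m import *
o=get_obs(); print(o['joints'].round(3),o['wrist_torque'].round(2),o['contact_force'].round(1))
```

```text
[ 0.565  0.463 -0.229  1.847  0.138  0.844 -1.839] [-0.84 -0.17 -0.04] [ 1.5 -3.7  6.9]
```

Height holds at 0.1000 while it turns, so the sealing face is on the rim. I'll take up the play until the torque rises.

step_arm:
  moves:
    - [[0,0,-3,0,-0.02,0,255],[0,0,-3,0,0,0,255],[0,0,0,0,0,0,255]]

```text
clock: 22.3
position: [0.5209, -0.2481, 0.1]
tcp_rot: [0.001, 0.949, -0.315, 0.001]
contact_force: [0.4, -4.4, 7.7]
finger_gap: 0.0526
```

Run:
```python
from m import *
o=get_obs(); print(o['joints'].round(3),o['wrist_torque'].round(2),o['contact_force'].round(1))
cv2.imwrite('pics/c1.png',grab_frame('scene')[:,:,::-1])
cv2.imwrite('pics/c1c.png',show('pics/c1.png',o['position'],pz=.0193))
```

```text
[ 0.547  0.46  -0.205  1.849  0.123  0.843 -1.931] [-0.84 -0.21 -0.06] [ 0.4 -4.4  7.7]
```

View pics/c1c.png

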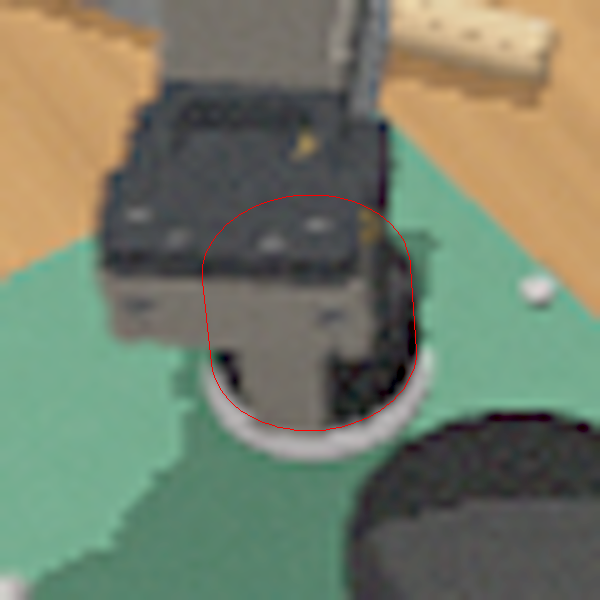

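The cap covers the neck down to its flange. I'll take a few more degrees to snug it.

step_arm:
  moves:
    - [[0,0,-3,0,-0.02,0,255],[0,0,-3,0,0,0,255],[0,0,0,0,0,0,255]]

```text
clock: 22.65
position: [0.5209, -0.2484, 0.1]
tcp_rot: [0.001, 0.931, -0.364, 0.001]
contact_force: [0.7, -3.7, 7.3]
finger_gap: 0.0525
```

Run:
```python
from m import *
o=get_obs(); print(o['joints'].round(3),o['wrist_torque'].round(2),o['contact_force'].round(1))
```

```text
[ 0.529  0.458 -0.181  1.85   0.109  0.841 -2.023] [-0.85 -0.13 -0.08] [ 0.7 -3.7  7.3]
```

step_arm:
  moves:
    - [[0,0,-2,0,-0.02,0,255],[0,0,-2,0,0,0,255],[0,0,0,0,0,0,255]]

```text
clock: 22.95
position: [0.5209, -0.2486, 0.1]
tcp_rot: [0.001, 0.918, -0.396, 0.001]
contact_force: [0.4, -4.4, 7.7]
finger_gap: 0.0528
```

Run:
```python
from m import *
o=get_obs(); print(o['joints'].round(3),o['wrist_torque'].round(2),o['contact_force'].round(1))
```

```text
[ 0.516  0.457 -0.166  1.85   0.1    0.84  -2.084] [-0.85 -0.22  0.07] [ 0.4 -4.4  7.7]
```

step_arm:
  moves:
    - [[0,0,-2,0,-0.02,0,255],[0,0,-2,0,0,0,255],[0,0,0,0,0,0,255]]

```text
clock: 23.25
position: [0.5209, -0.2488, 0.1]
tcp_rot: [0.001, 0.904, -0.428, 0.001]
contact_force: [-0.4, -4.1, 7.7]
finger_gap: 0.0523
```

Run:
```python
from m import *
o=get_obs(); print(o['joints'].round(3),o['wrist_torque'].round(2),o['contact_force'].round(1))
```

```text
[ 0.504  0.456 -0.15   1.851  0.09   0.839 -2.145] [-0.81 -0.15  0.22] [-0.4 -4.1  7.7]
```

The torque about the axis is now rising (-0.08, then 0.07, then 0.22 N m), so the play is taken up and the cap is snug. I'll release and back away upward.

step_arm:
  moves:
    - [[0,0,0,0,0,0.08,200],[0,0,0,0,0,0,100],[0,0,0,0,0,0,0],[0,0,0,0,0,0,0],[0,0,0,0,0,0,0],[0,0,0,0,0,0,0],[0,0,0,0,0,0,0],[0,0,0,0,0,0,0]]

```text
clock: 24.05
position: [0.5203, -0.2473, 0.0994]
tcp_rot: [-0.0, 0.903, -0.43, -0.0]
contact_force: [-0.2, -0.6, 0.0]
finger_gap: 0.0914
```

step_arm:
  moves:
    - [[0,0,0,0,0,1,0],[0,0,0,0,0,2,0],[0,0,0,0,0,4,0],[0,0,0,0,0,4,0],[0,0,0,0,0,4,0],[0,0,0,-3,-4,2,0],[0,0,0,-3,-4,0,0],[0,0,0,-3,-4,0,0],[0,0,0,-3,-4,0,0],[0,0,0,0,0,0,0]]

```text
clock: 25.05
position: [0.3963, -0.4113, 0.269]
tcp_rot: [0.002, 0.9, -0.436, -0.0]
contact_force: [-0.6, 0.8, -0.6]
finger_gap: 0.0918
```

Run:
```python
from m import *
o=get_obs(); print(o['position'],o['contact_force'].round(1),o['finger_gap'])
s=grab_frame('scene')[:,:,::-1].copy(); t=grab_frame('top')[:,:,::-1].copy()
cv2.imwrite('pics/d1.png',s); cv2.imwrite('pics/d1t.png',t)
k=10
out=[]
for n,im in(('scene',s),('top',t)):
    for c in [(.520,-.248)]:
        h=sil(n,cyl(*c,.119,.150,.0265)); x,y=proj(n,[*c,.135])[0].astype(int); r=20
        a=cv2.resize(im[y-r:y+r,x-r:x+r],(400,400),interpolation=cv2.INTER_CUBIC)
        a=np.clip(a.astype(float)**.6*255**.4,0,255).astype(np.uint8)
        cv2.polylines(a,[((h-[x-r,y-r]+.5)*k).astype(np.int32)],True,(0,0,255),1); out.append(a)
cv2.imwrite('pics/d1c.png',np.hstack(out))
```

```text
[ 0.39631646 -0.41133669  0.26899813] [-0.6  0.8 -0.6] 0.09177586318440613
```

View pics/d1c.png

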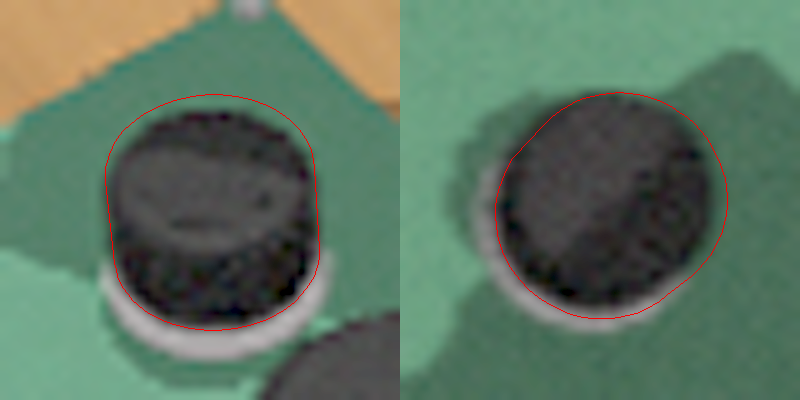

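View pics/d1.png

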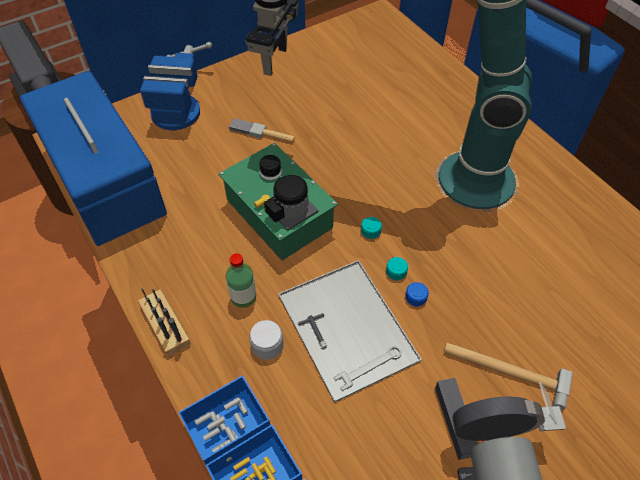

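```bash
python3 -c "
from bench import *
print(finish_job())"
```

```text
the job is handed in; nothing more can be done
None
```

The black cap is screwed home on the filler neck, released, and the job is handed in at about 25 s of the 64 s allowed. No verdict was reported.

**What I did**
- I gripped the cap in the tray and carried it over the pump. I lowered it onto the neck with at most about 14 N of push.
- I turned it back about 40°. It rode up 1.3 mm, the force fell away, and it then lowered freely about 5 mm into the thread.
- I ran it in about 117° clockwise until its height stopped changing, then about 32° more until the turning torque began to rise (0.22 N m). Then I opened the jaws and moved the arm clear.

**Last checks**
- **Cap seating:** both camera views show the cap level over the neck. Its outline is within about 1–2 mm of the expected home position.
- **Contact:** the arm's force reading is near zero, so it touches nothing.
- **Other things on the bench:** the spanner, chuck key and other items look unmoved. I checked these by eye in the final picture, not by measuring.

**What disagreed**
- **Fingertip position:** the fingertips sat about 28 mm above the reported TCP. My first closing therefore shut in the air over the cap without touching it. I measured the offset in the pictures and used it from then on.
- **Final height:** going by the arm's own reading, the cap sits 9.3–9.7 mm above the lid. That is inside the 9.8 mm limit but above the nominal 9.0 mm. The height stop on the rim and the camera view both suggest it is properly seated.
- **Turn past home:** the extra turn was slightly more than the 25° given.

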